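# Start a moisture test on a cast sample

## Robot

A 7-joint arm with a two-finger parallel gripper is mounted at the origin on the work surface. World frame = base frame: x ahead of the robot, y to its left, z up, the work surface at z = 0. Lengths are in m, angles in degrees, forces in N, time in s.
With the tool pointing down it reaches from about 0.35 to 0.9 m from the base axis. Payload 19.9 kg.
Tool frame: the origin (TCP) lies at the very end of the fingers, on their centre line; the grasp point (between the pads) lies 19 mm behind it; z points along the fingers, y is the line along which they close (so a half turn about z gives the same grasp; the last joint's range is limited). The gripper opens to 85 mm and grips with 20 to 120 N. Pads are 22 mm wide; open, the fingers measure 114 mm over their backs; the gripper's body (76 mm by 85 mm) begins 54 mm behind the grasp point. The pads swing forward as they close: fully open they stand 13 mm farther back than shut.
Start: joints at [-77.836, 23.915, -0.59, 92.452, 0.269, 63.638, -3.037], TCP at [0.157, 0.605, 0.21] pointing down, gripper open.
Joint ranges: [-161.28, 161.28], [-22.2, 115.67], [-73.04, 71.86], [3.21, 147.25], [-68.34, 248.33], [10.77, 114.83], [-161.83, 161.83]. Speed limits (degrees/s): [108.29, 108.29, 136.94, 136.94, 172.46, 172.46, 172.46].

## Interface

Orientations are given as [roll, pitch, yaw] about the fixed x, y, z axes, in that order (R = Rz(yaw) Ry(pitch) Rx(roll)).
In Python, from workcell import env, gripper_to, kin, capture, workorder, status gives the robot as it stands. Calls block until the motion is done:
- env.move_ptp(position, orientation): joint-space move of the TCP to a pose.
- env.move_l(position, frame=None, vel=0.15): straight line of the TCP; frame=None keeps the orientation; vel is the mean speed in m/s.
- env.move_j(angles): joint-space move.
- gripper_to(opening): finger opening in m; the grip force is fixed at half the most; returns when the fingers have stopped.
- env.wait(seconds).
- kin.solve_ik(position, orientation): joint angles nearest the present ones, or None.
- capture(name): name is "scene" or "top"; returns a dict with "img" (400x640x3 uint8, red, green, blue), "mtx" (3x3 intrinsics, pixels), "distortion" ([k1, k2, p1, p2, k3] as OpenCV has them; the pictures are not rectified), "world_from_camera" (4x4, takes a point from camera to world coordinates). Camera axes: x right, y down, z forward; pixel columns grow to the right and rows downward; lengths in m; the calibration is good to about 2 mm. A picture is of the moment at which its call begins. There is no depth.
A pose or a line that the arm cannot do raises env.PlanningError and nothing moves.
- workorder.sign_off(): hands the job in; it is judged then, once.
Readings, each from a call of its own:
- status.read_time_s(): time.
- status.read_qpos(): joint angles.
- status.read_joint_vel(): joint speeds.
- status.read_joint_efforts(): joint torques, N m.
- status.read_position(): TCP position.
- status.read_tcp_rot(): TCP orientation.
- status.read_force(): force on the tool from outside, world axes, zero at the start.
- status.read_ft_torque(): the same for the moment, N m.
- status.read_opening(): finger opening in m.
- status.read_grasp_force(): force on a finger pad.
Only numpy, scipy, OpenCV 4.12 (cv2) and the standard library are available. Lean on these libraries where they do the work, as an engineer would, in place of code of your own. Each camera call takes 0.05 s, during which the arm holds its last target. There are 200 camera calls.

## Task

Start a moisture test on the square cast sample: lift the moisture analyser's cover until it rests on its stop, take the square sample out of the pocket tray and set it down flat in the middle of the weighing pan, then lower the cover gently until it is fully closed and press the round start key all the way in. Do not fling the cover open or let it drop shut, do not drop the sample onto the pan, and leave the round samples in their pockets and the things standing around where they are.

Things in the scene. Friction and masses are not known exactly. Their poses are not given: they have to be found in the camera images.
- analyser: Moisture analyser, fixed, 310 mm long (x) x 200 wide (y), 132 high when closed. Origin on the table under its middle; x from the control panel (front, x -166 to -54) to the hinge (rear, x 115), z up. The panel's top slopes from 52 high at its front edge to 68. Behind it the 76 high deck has a round chamber 124 wide at x 20, y 0 with the pan; the hinged cover lies over it.
- cover (a joint): Angle (rad) of the white cover: 0 closed (as at the start), 1.75 open on its stop, leaning back 10 degrees past upright on two bumpers. Level hinge axis along the analyser's y. A shell 176 long x 184 wide x 55 high, 0.45 kg, damped; 2 N up at the handle lifts it. Let go below about 1.2 rad it falls shut, above that it falls back onto its stop.
- cover_hinge (a point): Middle of the cover's hinge axis, at analyser x 115 mm, y 0, 78 above the table. The point's axes turn with the cover.
- cover_handle (a point): Middle of the cover's black round handle bar, 14 mm thick, along the analyser's y, 106 clear between its arms, 35 in front of the cover's face. Closed: analyser x -90, y 0, 114 above the table. Circles the hinge at 208; open: 273 above the table, 72 behind the hinge. Pinched from above it turns between the fingers, so the tool may point down over the whole swing.
- pan (a point): Centre of the upper face of the round aluminium weighing pan's floor, at analyser x 20 mm, y 0, 62 above the table, 95 in front of the hinge. Pan 92 across its rim, 78 across the flat floor; rim 4 and surrounding deck 14 higher than the floor. Fixed. Reachable only with the cover open.
- start_key (a joint): Travel (m) of the start key: 0 out, 0.005 fully in. The only raised key: round, 28 mm diameter, 8 above the panel, at the panel's right end seen from the front (analyser y negative); the other keys are small flat rectangles. Sprung: 1.4 N to start, 4.9 N fully in; springs back out. May be pressed straight down.
- key_top (a point): Centre of the start key's top face, 66 mm above the table when out, at analyser x -123, y -66. Tilted 8 degrees towards the front, like the panel.
- tray: Pocket tray of silicone, fixed to the table, 256 (x) x 86 (y) x 17 mm high. Origin: on the table under its centre. Four square pockets in one row along x at x -87, -29, 29, 87, y 0, each 41 x 41 and 12 deep (floor 5 above the table). A sample stands in each.
- square: The square cast sample, a brown speckled tablet 34 x 34 (x, y) x 22 mm high, about 25 g, rigid, standing in one of the four pockets, 10 mm proud of the tray's top. Origin: centre of its underside; x and y are square to its sides; z up.
- round1: A round cast sample, of the same brown material, 34 diameter x 22 high, in another pocket. Origin: centre of its underside. Not to be moved.
- round2: A round cast sample, of the same brown material, 34 diameter x 22 high, in another pocket. Origin: centre of its underside. Not to be moved.
- round3: A round cast sample, of the same brown material, 34 diameter x 22 high, in another pocket. Origin: centre of its underside. Not to be moved.
- tape: Bystander: roll of tape lying flat, 92 diameter x 24 high, beyond one end of the tray. Origin: centre of its underside.
- dish: Bystander: clear shallow dish, 84 diameter x 16 high, on the table beside the tray. Origin: centre of its underside.
- marker: Bystander: marker pen lying along the tray, 130 long, 18 thick. Origin: under its middle.
- bowl: Bystander: bowl, 110 diameter x 45 high, behind the analyser. Origin: centre of its underside.
- cup: Bystander: cup, 80 diameter x 70 high, beside the analyser. Origin: centre of its underside.
There are look-alikes about, which are no part of the job. Leave any black or purple look-alike of the square alone.

How it is judged (in metres and radians):
On the way, in this order (a step that is already met when the one before it is completed fails the run):
1. the cover rests open on its stop (value of joint cover above 1.7 rad), for 0.2 s.
2. the square sample is lifted out of its pocket (z of square in the frame of tray above 0.03 m), for 0.1 s.
3. the square sample lies flat and released on the pan, within 20 mm of its centre, with the cover still open (horizontal distance between square and pan below 0.02 m and z of square in the frame of pan between -0.006 and 0.006 m and angle between square's own z axis and vertical below 0.15 rad and contact force between the fingers and square below 0.05 N and linear speed of square below 0.02 m/s and value of joint cover above 1.5 rad), for 0.2 s.
4. the cover is fully closed (value of joint cover below 0.04 rad), for 0.2 s.
5. the start key is pressed all the way in (value of joint start_key above 0.004 m), for 0.05 s.
At the end, for the whole second after the job is handed in: The cover is fully closed (joint below 0.04 rad), the square sample lies flat (within 0.15 rad) and at rest on the pan, its centre within 20 mm of the pan's, the start key has been pressed at least 4 mm and is out again (below 2 mm), and the round samples are still in their pockets (horizontal distance between square and pan below 0.02 m and z of square in the frame of pan between -0.006 and 0.006 m and angle between square's own z axis and vertical below 0.15 rad and contact force between the fingers and square below 0.05 N and linear speed of square below 0.02 m/s and value of joint cover below 0.04 rad and value of joint start_key below 0.002 m and z of each of round1, round2, round3 in the frame of tray below 0.01 m); the robot touches nothing.
It fails at once if the cover is flung open or dropped (faster than 2.5 rad/s) (velocity of joint cover above 2.5 rad/s or velocity of joint cover below -2.5 rad/s).
It fails at once if the square sample is let go more than 12 mm above the pan (contact force between anything else and square below 0.01 N and horizontal distance between square and pan below 0.06 m and z of square in the frame of pan above 0.012 m).
It fails at once if a round sample is moved out of place (more than 12 mm) (distance of any of round1, round2, round3 from where it was at the start of the episode above 0.012 m).
It fails at once if a bystander is pushed (more than 30 mm) or knocked over (distance of any of tape, dish, marker, bowl, cup from where it was at the start of the episode above 0.03 m or angle between any of tape, dish, bowl, cup's own z axis and vertical above 0.5 rad).
It also fails if it takes over 72 s, if anything falls off the work surface, if the arm or the gripper's body presses on something with over 40 N, if the wrist force passes 120 N, or if a joint passes its speed limit or range.

## Working session

There is one attempt and no reset: what is moved stays moved. The work goes in short steps, each a Python script; the robot and the scene stay as the last script left them, time stands still between calls to the robot, and variables do not carry over. Pictures are saved under pics/ and viewed, at most 10 in all, crops included, and the job is handed in when it is done.

```bash
ls; mkdir -p pics; python3 - <<'E'
from workcell import *
import cv2
for n in("scene","top"):
    c=capture(n); cv2.imwrite(f"pics/{n}0.png",c["img"][:,:,::-1]); print(c["mtx"],c["distortion"],c["world_from_camera"])
print(status.read_time_s(),status.read_tcp_rot())
E
```

```text
pics
[[458.86039103   0.         316.20523852]
 [  0.         458.86039103 202.49096968]
 [  0.           0.           1.        ]] [-0.08063355  0.          0.          0.          0.        ] [[ 0.88123513  0.35831206 -0.30828091  0.87331062]
 [ 0.47242197 -0.68912555  0.54947561 -0.63523824]
 [-0.01556052 -0.62985589 -0.77655613  0.95863225]
 [ 0.          0.          0.          1.        ]]
[[435.91154075   0.         321.96055716]
 [  0.         435.91154075 203.23109366]
 [  0.           0.           1.        ]] [-0.01982623  0.          0.          0.          0.        ] [[-0.01346744 -0.98353761  0.18020098  0.29710021]
 [-0.99978777  0.01605515  0.01290927 -0.04211416]
 [-0.0155899  -0.17998888 -0.9835451   1.28474259]
 [ 0.          0.          0.          1.        ]]
0.1 [-1.79934829e+02  2.80623619e-03  1.65459195e+02]
```

View pics/scene0.png

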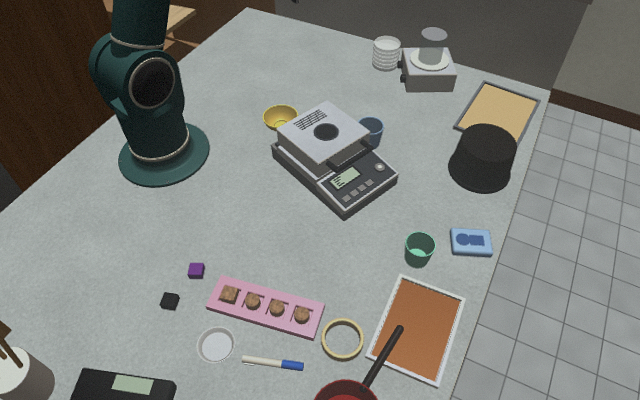

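View pics/top0.png

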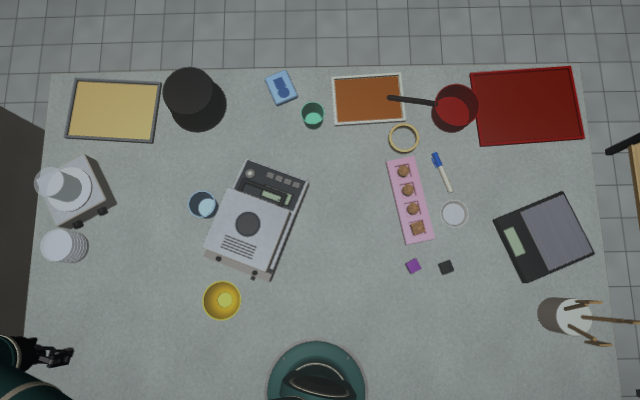

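The top view shows the analyser at about (255,220) with its panel pointing away from the robot and the start key at (250,173). The tray is at (410,200) with the square in its nearest pocket (418,228). In the scene view the handle bar is near (350,155). I'll zoom in next.

```bash
cat > h.py <<'E'
from workcell import *
import cv2, numpy as np
def ray(c,px):
    p=cv2.undistortPoints(np.array(px,float).reshape(-1,1,2),c["mtx"],np.array(c["distortion"])).reshape(-1,2)
    T=c["world_from_camera"]; return T[:3,3],np.c_[p,np.ones(len(p))]@T[:3,:3].T
def onz(c,px,z):
    o,d=ray(c,px); return o+d*((z-o[2])/d[:,2])[:,None]
def proj(c,P):
    T=np.linalg.inv(c["world_from_camera"])
    return cv2.projectPoints(np.array(P,float).reshape(-1,3),cv2.Rodrigues(T[:3,:3])[0],T[:3,3],c["mtx"],np.array(c["distortion"]))[0].reshape(-1,2)
E
python3 - <<'E'
from h import *
t=capture("top"); s=capture("scene")
a=t["img"][150:290,190:320]; b=s["img"][95:225,260:410]
f=lambda i:cv2.resize(i,(400,int(i.shape[0]*400/i.shape[1])),interpolation=cv2.INTER_CUBIC)
A,B=f(a),f(b); h=max(len(A),len(B)); o=np.zeros((h,800,3),np.uint8); o[:len(A),:400]=A;o[:len(B),400:]=B
cv2.imwrite("pics/crop1.png",o[:,:,::-1])
hsv=cv2.cvtColor(t["img"],cv2.COLOR_RGB2HSV)
print(hsv[180,395],hsv[228,418],hsv[250,230])
m=cv2.inRange(hsv,(150,30,100),(179,255,255)); m[:140]=0; m[260:]=0; m[:,:370]=0;m[:,450:]=0
cs=cv2.findContours(m,0,2)[0]; k=max(cs,key=cv2.contourArea)
w=onz(t,k.reshape(-1,2),.017)[:,:2]; r=cv2.minAreaRect((w*1000).astype(np.float32)); print(r, cv2.boxPoints(r))
m=cv2.inRange(hsv,(0,0,140),(179,60,255));m[:185]=0;m[285:]=0;m[:,:200]=0;m[:,320:]=0
print(hsv[200,240],hsv[300,300],hsv[240,220])
E
```

```text
[157  40 174] [ 14 112 148] [113  11  97]
((537.8634033203125, -283.81573486328125), (254.46170043945312, 87.69109344482422), 10.654031753540039) [[ 404.71976 -264.24823]
 [ 420.93192 -350.42767]
 [ 671.0071  -303.38324]
 [ 654.7949  -217.2038 ]]
[104  20 167] [ 83  14 148] [103  18 170]
```

View pics/crop1.png

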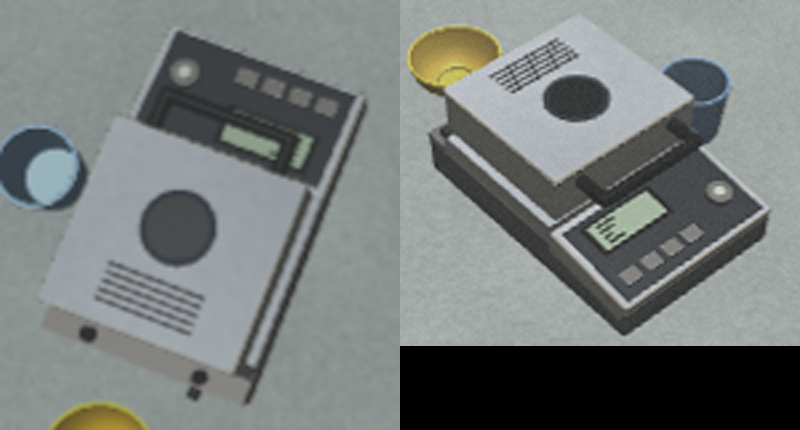

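The crops show the start key at top (249.8,173.1) and scene (379.6,166.6), with the cover's front top corners at top (228,188) and (292,211). I'll fit the analyser pose from those.

```bash
python3 - <<'E'
from h import *
from scipy.optimize import least_squares
t=capture("top"); s=capture("scene")
T=lambda x,y:(190+x/3.077,150+y/3.077); S=lambda x,y:(260+(x-400)/2.667,95+y/2.667)
M=[((-.123,-.066,.066),t,T(184,71)),((-.123,-.066,.066),s,S(719,191)),
((-.055,-.092,.132),t,T(118,118)),((-.055,.092,.132),t,T(313,188)),
((-.055,-.092,.132),s,S(695,100)),((-.055,.092,.132),s,S(555,185)),
((-.166,.1,.052),s,S(628,305)),((-.166,-.1,.052),s,S(769,210)),((-.166,-.1,.052),t,T(174,30)),((-.166,.1,.052),t,T(365,97)),
((-.09,0,.114),s,S(650,177)),((-.09,0,.114),t,T(230,118))]
def w(p,L):
    c,n=np.cos(p[2]),np.sin(p[2]); return (p[0]+c*L[0]-n*L[1],p[1]+n*L[0]+c*L[1],L[2])
f=lambda p:np.concatenate([proj(c,w(p,L))[0]-u for L,c,u in M])
r=least_squares(f,[.45,.15,2.75],loss="soft_l1"); p=r.x
print(p,np.degrees(p[2])); print(f(p).reshape(-1,2).round(1))
for L in [(-.09,0,.114),(.187,0,.273),(.02,0,.062),(-.123,-.066,.066)]: print(np.round(w(p,L),4))
# square: mask brown in the pocket, top at z .027
hsv=cv2.cvtColor(t["img"],cv2.COLOR_RGB2HSV)
m=cv2.inRange(hsv,(8,70,40),(25,255,255)); m[:150]=0;m[245:]=0;m[:,:380]=0;m[:,440:]=0
for k in cv2.findContours(m,0,2)[0]:
    if cv2.contourArea(k)>60:
        rr=cv2.minAreaRect((onz(t,k.reshape(-1,2),.027)[:,:2]*1000).astype(np.float32)); print(rr)
a=np.radians(10.65)
for x in(-.087,-.029,.029,.087): print(.538+x*np.cos(a),-.284+x*np.sin(a))
E
```

```text
[0.47200842 0.16311276 2.77307533] 158.88551258104383
[[ 0.3  0.6]
 [-0.6  0.7]
 [-0.8 -1. ]
 [-1.1 -0.7]
 [-0.9 -1. ]
 [-0.9  0.3]
 [-1.2  3.2]
 [ 0.6 -0.2]
 [-0.8 -2.1]
 [ 0.6 -1.1]
 [-0.3 -1.6]
 [-0.1 -0. ]]
[0.556  0.1307 0.114 ]
[0.2976 0.2305 0.273 ]
[0.4534 0.1703 0.062 ]
[0.6105 0.1804 0.066 ]
((451.729736328125, -300.9177551269531), (32.35142517089844, 34.26753234863281), 15.625563621520996)
((508.34405517578125, -290.52618408203125), (28.617734909057617, 31.809640884399414), 43.457706451416016)
((565.9376831054688, -279.5135192871094), (29.411500930786133, 30.487773895263672), 87.30233764648438)
((623.8402709960938, -267.5412902832031), (29.6568546295166, 30.963098526000977), 87.40460968017578)
0.4524986231058382 -0.3000783876431217
0.5094995410352794 -0.2893594625477072
0.5665004589647207 -0.2786405374522927
0.6235013768941619 -0.2679216123568782
```

```bash
python3 - <<'E'
from h import *
gripper_to(.030); 
h=handle(0,-.002)
env.move_ptp(h+[0,0,.12],[180,0,68.9])
env.move_l(h+[0,0,.035],vel=.2)
env.move_l(h,vel=.05)
print(status.read_time_s(),F(),status.read_position())
for n in("scene",):
    c=capture(n); cv2.imwrite("pics/b.png",cv2.resize(c["img"][60:235,240:420],(720,700))[:600,:,::-1])
E
```

```text
4.525 [ 0.1 -0.8  0.8] [0.55787247 0.12996512 0.09715119]
```

View pics/b.png

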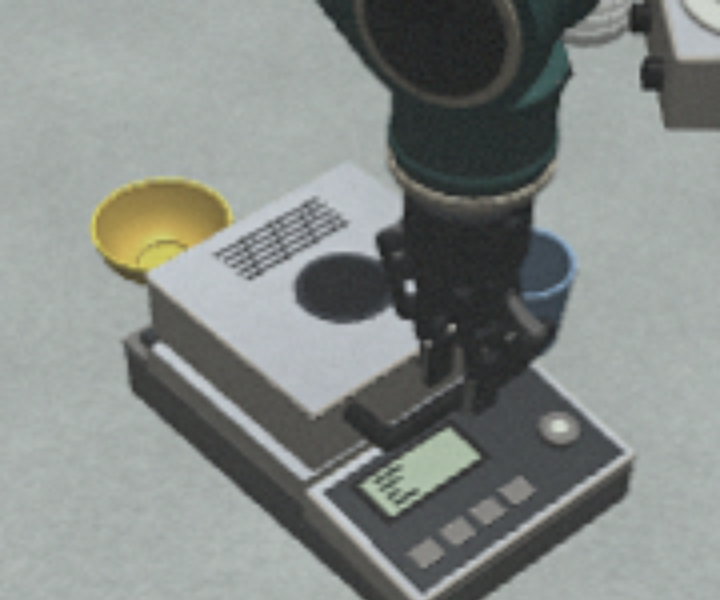

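The fingers straddle the bar near its middle, around (460,390), and nothing is touching. Closing on it now.

```bash
python3 - <<'E'
from h import *
print(gripper_to(0.0), status.read_opening(),status.read_grasp_force(),F(),np.round(status.read_ft_torque(),2),status.read_position())
for th in (.05,.12):
    env.move_l(handle(th,-.002),vel=.06); print(th,F(),status.read_opening())
E
```

```text
False -7.839973679639402e-06 18.947695344686508 [-20.2   2.2  37.4] [ 0.44  4.56 -0.01] [0.55702015 0.13086379 0.09867143]
0.05 [ 0.4  0.6 -0.2] 7.388325150730283e-05
0.12 [-0.1 -0.6 -0.9] -0.00010423693807370176
```

The fingers shut completely, so the bar was missed. Looking again.

```bash
python3 - <<'E'
from h import *
s=capture("scene");t=capture("top")
A=cv2.resize(s["img"][105:205,310:410],(400,400),interpolation=cv2.INTER_CUBIC);B=cv2.resize(t["img"][150:250,210:310],(400,400),interpolation=cv2.INTER_CUBIC)
cv2.imwrite("pics/c.png",np.hstack([A,B])[:,:,::-1])
print(status.read_position(),(proj(s,status.read_position())-[310,105])*4,(proj(s,W(-.09,0,.114))-[310,105])*4,(proj(t,status.read_position())-[210,150])*4)
E
```

```text
[0.55225551 0.13214306 0.12116133] [[169.831238   207.79120563]] [[173.60673842 219.00707417]] [[214.72053754 156.32996467]]
```

View pics/c.png

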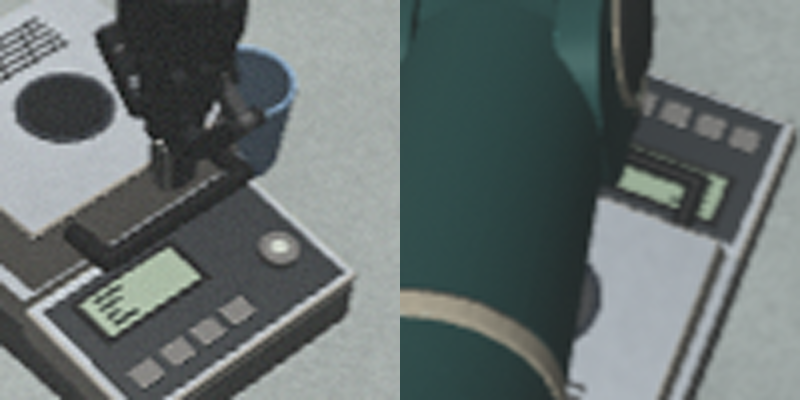

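```bash
python3 - <<'E'
from h import *
s=capture("scene")
A=cv2.resize(s["img"][130:175,330:380],(600,540),interpolation=cv2.INTER_CUBIC); A=np.clip(A.astype(float)*1.8,0,255).astype(np.uint8)
for p,c in((status.read_position(),(255,0,0)),(W(-.09,0,.114),(0,255,0)),(W(-.09,.053,.114),(0,255,0)),(W(-.09,-.053,.114),(0,255,0))):
    u=((proj(s,p)[0]-[330,130])*12).astype(int); cv2.circle(A,u.tolist(),4,c,-1)
cv2.imwrite("pics/d.png",A[:,:,::-1])
E
```

```text
(no output)
```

View pics/d.png

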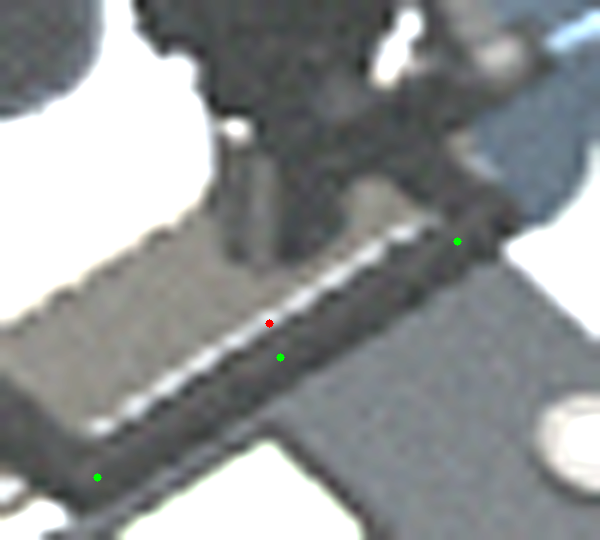

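```bash
python3 - <<'E'
from h import *
h=W(-.09,0,.13)
env.move_l(h,vel=.1)
z=.126
while z>.095:
    env.move_l([h[0],h[1],z],vel=.03); f=F()
    if f[2]>2.5: break
    z-=.002
print(z,f,status.read_position(),status.read_time_s())
env.move_l(h,vel=.1)
s=capture("scene"); print(proj(s,[.5579-.0,.13,.0972]),proj(s,W(-.112,0,.0972)))
E
```

```text
0.09799999999999998 [-6.7 -0.9 20.5] [0.55628961 0.1307422  0.09899496] 9.9
[[353.66045829 164.72144742]] [[359.01887873 168.94366977]]
```

Shut fingers touched the top of the bar (z 0.121) at a reported TCP z of about 0.099. The pictures agree: the real finger ends sit about 20 mm behind the reported TCP. I'll correct for that and grip lower.

```bash
sed -i 's/-.017)/-.037)/; s/grasp 17 mm.*/real finger ends are 20 mm behind the reported TCP; grasp 17 mm above them/' h.py; python3 - <<'E'
from h import *
h=handle(0,-.003)
env.move_l(h+[0,0,.05],vel=.15); gripper_to(.03)
env.move_l(h,vel=.06); print(F())
gripper_to(0); print(status.read_opening(),status.read_grasp_force(),F(),status.read_position(),status.read_time_s())
if status.read_opening()>.008:
  for th in (.06,.12):
    env.move_l(handle(th,-.003),vel=.06); print(th,F(),status.read_opening())
E
```

```text
[ 0.2 -0.2 -0.2]
0.011873999619871197 58.48980903625488 [-23.    3.5  22.6] [0.55618679 0.13081434 0.0773209 ] 12.3583
0.06 [-10.6   4.1  -6.2] 0.011722601708179278
0.12 [-10.4   4.3  -6. ] 0.011761315943450075
```

```bash
python3 - <<'E'
from h import *
for th in np.linspace(.25,1.74,12):
    env.move_l(handle(th,-.001),vel=.12); f=F(); print(round(th,2),f,round(status.read_opening(),4))
    if np.linalg.norm(f)>50: print("stop");break
print(status.read_time_s())
s=capture("scene"); cv2.imwrite("pics/e.png",s["img"][20:240,200:440,::-1].repeat(2,0).repeat(2,1))
E
```

```text
0.25 [-1.7  2.3 -2.7] 0.012
0.39 [ 2.8  1.9 -1.1] 0.0117
0.52 [9.  0.  1.9] 0.012
0.66 [11.6 -0.3  6.8] 0.0117
0.79 [14.6 -2.  17.6] 0.0119
0.93 [12.4 -3.4 19.1] 0.0118
1.06 [ 8.3 -0.7 20.7] 0.0117
1.2 [ 6.6  1.  19.3] 0.0117
1.33 [ 5.   4.7 14.7] 0.0117
1.47 [ 0.6  4.6 19.6] 0.012
1.6 [ 3.   7.4 11.9] 0.0116
1.74 [ 0.6 12.3 11.6] 0.0118
17.675
```

View pics/e.png

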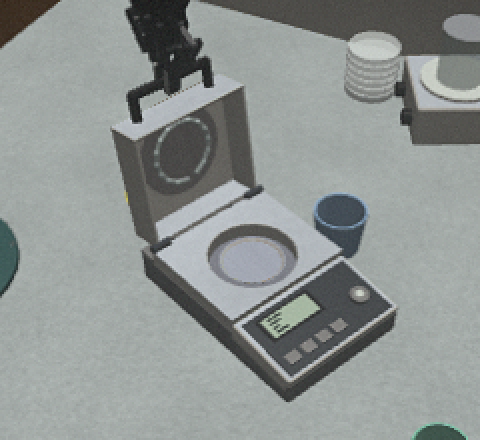

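The cover is open on its stop (hinge at about (205,215)), with the pan visible at (252,258). I'll release, then measure the pan and fetch the square.

```bash
python3 - <<'E'
from h import *
gripper_to(.03)
p=np.array(status.read_position()); env.move_l(p+[0,0,.08],vel=.2)
gripper_to(.05)
sq=np.array([.452,-.3005])
a=[(yaw,kin.solve_ik([*sq,.12],[180,0,yaw])) for yaw in(12,-168)]
q0=np.array(status.read_qpos()); print([(y,np.round(q)) for y,q in a],np.round(q0))
yaw,q=min(a,key=lambda k:np.abs(np.array(k[1])-q0).max())
env.move_ptp([*sq,.12],[180,0,yaw]); print(yaw,status.read_time_s())
t=capture("top"); s=capture("scene")
cv2.imwrite("pics/f_top.png",t["img"][...,::-1])
A=cv2.resize(t["img"][140:290,190:340],(400,400),interpolation=cv2.INTER_CUBIC);B=cv2.resize(s["img"][230:380,190:340],(400,400),interpolation=cv2.INTER_CUBIC)
for z in(.062,.076):
    r=.046 if z<.07 else .062
    for an in np.arange(0,6.3,.8):
        u=((proj(t,W(.02+r*np.cos(an),r*np.sin(an),z+(.004 if z<.07 else 0)))[0]-[190,140])*400/150).astype(int); cv2.circle(A,u.tolist(),2,(255,0,0),-1)
for d in(-.02,0,.02):
  u=((proj(s,[sq[0]+d*np.sin(.2),sq[1]-d*np.cos(.2),.12+.02])[0]-[190,230])*400/150).astype(int); cv2.circle(B,u.tolist(),3,(0,255,0),-1)
cv2.imwrite("pics/f.png",np.hstack([A,B])[...,::-1])
E
```

```text
[(12, array([-16.,  36.,  62., 110., -38.,  57., -14.])), (-168, array([ 77.,  36., -62., 107.,  37.,  60., 102.]))] [-71. -10.  26. 116.   5.  73. -69.]
12 21.025
```

View pics/f.png

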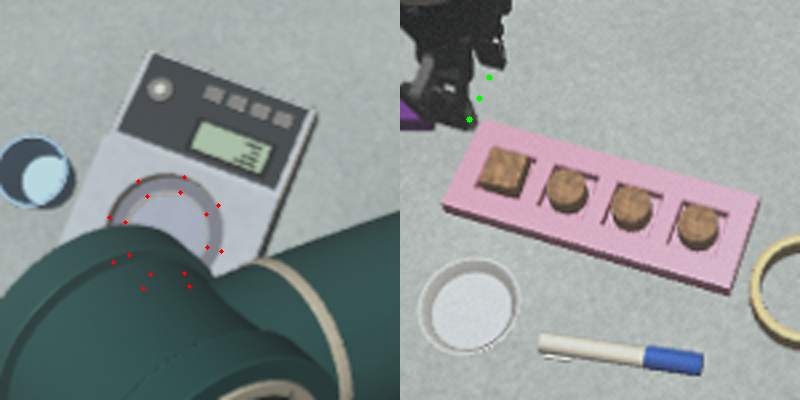

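The pan and chamber outlines match the model to within about a pixel, and the fingers straddle the square at around (505,172) on the right. Descending to grasp it.

```bash
python3 - <<'E'
from h import *
sq=[.452,-.3005]
env.move_l([*sq,.03],vel=.15)
for z in(.012,.006,.003,.001):
    env.move_l([*sq,z],vel=.06); f=F(); print(z,f)
    if f[2]>3: break
gripper_to(0); print(status.read_opening(),status.read_grasp_force(),F(),status.read_position())
if status.read_opening()>.025:
    env.move_l([*sq,.05],vel=.08); print(status.read_opening(),status.read_grasp_force(),F(),status.read_time_s())
    s=capture("scene"); cv2.imwrite("pics/g.png",cv2.resize(s["img"][230:340,190:340],(600,440))[...,::-1])
E
```

```text
0.012 [-0.  -0.4 -0.2]
0.006 [ 0.3 -0.9  0.3]
0.003 [ 0.2  0.3 -0.9]
0.001 [-1.1 -0.2 -0.6]
0.03195055491390967 57.875042259693146 [-3.1  2.6 12.6] [ 0.45207994 -0.30058524  0.00151159]
0.0313315779682898 58.874669023789465 [ 0.4 -0.1 -0.8] 24.15
```

View pics/g.png

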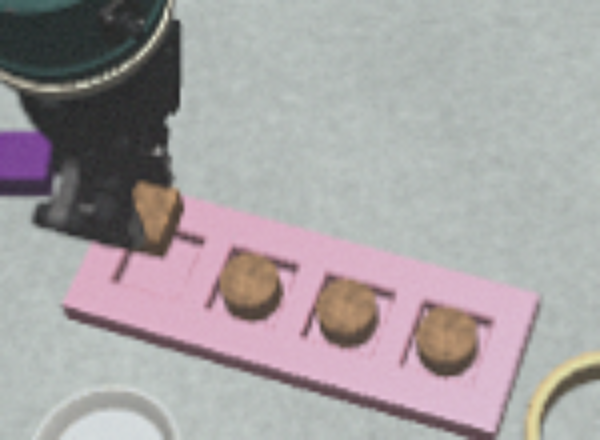

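The square is held clear of its pocket at (155,215), and the rounds are untouched. Carrying it to the pan.

```bash
python3 - <<'E'
from h import *
env.move_l([.452,-.3005,.2],vel=.25)
p=W(.02,0,.22)
env.move_ptp(p,[180,0,68.9]); print(status.read_time_s(),F(),status.read_grasp_force())
env.move_l([p[0],p[1],.085],vel=.12); print(F())
for z in np.arange(.068,.0545,-.001):
    env.move_l([p[0],p[1],z],vel=.04); f=F()
    if f[2]>3: break
print(z,f,status.read_opening())
s=capture("scene"); cv2.imwrite("pics/h.png",cv2.resize(s["img"][40:215,250:410],(640,600)) [...,::-1])
print(status.read_time_s())
E
```

```text
26.6667 [-0.5  0.7 -0.3] 58.874000273644924
[-0.   0.9 -0.5]
0.057999999999999996 [-4.4 -1.1 17.6] 0.031038700359141892
31.0667
```

View pics/h.png

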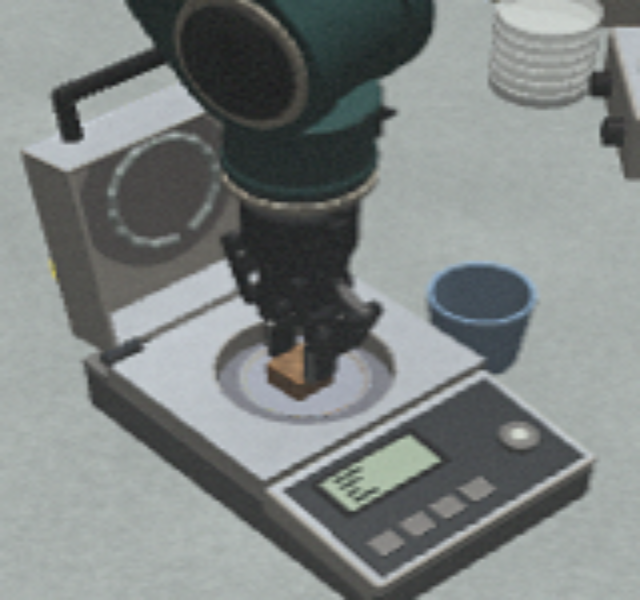

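The sample sits in the pan's middle at (300,372). I've used all ten views, so the remaining checks are numeric.

```bash
python3 - <<'E'
from h import *
gripper_to(.06); p=np.array(status.read_position()); print(status.read_grasp_force(),F())
env.move_l([p[0],p[1],.1],vel=.08); env.move_l([p[0],p[1],.28],vel=.25)
gripper_to(.03)
h=handle(1.745,-.001,.003)
env.move_ptp(h+[0,0,.07],[180,0,68.9])
for n in("scene","top"):
    c=capture(n); hsv=cv2.cvtColor(c["img"],cv2.COLOR_RGB2HSV)
    u=proj(c,W(.02,0,.084))[0].astype(int); m=np.zeros(hsv.shape[:2],np.uint8); r=25
    m[u[1]-r:u[1]+r,u[0]-r:u[0]+r]=cv2.inRange(hsv,(5,70,40),(25,255,255))[u[1]-r:u[1]+r,u[0]-r:u[0]+r]
    ks=cv2.findContours(m,0,2)[0]
    if ks:
        k=max(ks,key=cv2.contourArea); print(n,cv2.contourArea(k),onz(c,k.reshape(-1,2).mean(0),.084 if n=="top" else .075),W(.02,0,.062),cv2.minAreaRect((onz(c,k.reshape(-1,2),.08)[:,:2]*1000).astype(np.float32)))
print(status.read_time_s(),F())
E
```

```text
0.0 [-0.2  0.8  0.4]
scene 95.5 [[0.44829116 0.17367632 0.075     ]] [0.45334093 0.17029994 0.062     ] ((449.6041564941406, 167.4365997314453), (45.63134002685547, 34.23443603515625), 71.43789672851562)
top 117.0 [[0.45303686 0.16724507 0.084     ]] [0.45334093 0.17029994 0.062     ] ((453.8341979980469, 168.3655548095703), (33.10221481323242, 32.318321228027344), 72.4445571899414)
34.4083 [-0.3 -0.9  0.1]
```

```bash
python3 - <<'E'
from h import *
h=handle(1.745,-.001,.003)
env.move_l(h,vel=.08); print(F())
gripper_to(0); print(status.read_opening(),status.read_grasp_force(),F())
if status.read_opening()>.008:
  for th in np.r_[np.linspace(1.62,.12,12),.05,.005]:
    env.move_l(handle(th,-.001,.003 if th>.1 else .001),vel=.11 if th>.2 else .05); f=F(); print(round(th,2),f,round(status.read_opening(),4))
    if np.linalg.norm(f)>60: print("stop");break
print(status.read_time_s())
E
```

```text
[0.1 0.8 0.4]
0.012069706147979684 58.47521424293518 [-3.6 -1.3  7. ]
1.62 [ 0.9  5.2 -9.5] 0.0117
1.48 [  0.9   2.  -13.7] 0.0114
1.35 [-3.2 -1.5  1.4] 0.0113
1.21 [-0.2 -0.5 -0.2] 0.0115
1.07 [-4.6 -4.7 -3.6] 0.0117
0.94 [-5.5  0.1 -7.5] 0.012
0.8 [-5.4  5.7 -8.7] 0.0116
0.67 [-2.9  3.2 -5. ] 0.0117
0.53 [-1.7  7.1 -3.7] 0.0116
0.39 [ 0.3  4.6 -1.9] 0.0114
0.26 [-0.5  4.8 -1.5] 0.0116
0.12 [-4.5  1.2 -2.1] 0.0117
0.05 [-5.4 -4.6 -1.7] 0.0117
0.0 [-14.1   3.3  21.1] 0.0113
41.7333
```

```bash
python3 - <<'E'
from h import *
gripper_to(.03); print(F())
p=np.array(status.read_position()); env.move_l(p+[0,0,.09],vel=.15)
gripper_to(0)
k=W(-.126,-.066,.12)
env.move_ptp(k,[180,0,158.9]); print(status.read_time_s(),F())
env.move_l([k[0],k[1],.055],vel=.1)
for z in np.arange(.052,.030,-.001):
    env.move_l([k[0],k[1],z],vel=.03); f=F(); print(round(z,4),f)
    if f[2]>12: break
env.wait(.2); print(F(),status.read_time_s())
env.move_l([k[0],k[1],.12],vel=.1); env.wait(.3)
t=capture("top"); print(F(),status.read_time_s())
hsv=cv2.cvtColor(t["img"],cv2.COLOR_RGB2HSV)
for L in((-.055,-.092,.132),(-.055,.092,.132)): print(proj(t,W(*L)))
E
```

```text
[ 0.5  0.1 -0.5]
44.4667 [-0.6 -0.3 -0.7]
0.052 [ 0.2 -0.4  0.3]
0.051 [-0.3 -0.2  0.3]
0.05 [ 0.3 -0.2  0.2]
0.049 [-0.4  0.5  0.3]
0.048 [0.2 0.9 0.6]
0.047 [-0.3  0.   0.5]
0.046 [ 0.4 -0.1  0.2]
0.045 [-0.3  0.1  1.5]
0.044 [0.3 0.1 1.3]
0.043 [-0.9  1.   3.4]
0.042 [-1.6  0.8  3.3]
0.041 [-1.4  2.   4.3]
0.04 [-2.5  1.   7.2]
0.039 [-7.1  0.6 17.2]
[-7.9  0.5 17.7] 48.9667
[ 1.1 -0.3  0.8] 50.275
[[227.53926034 187.33163909]]
[[290.59276967 210.37191887]]
```

```bash
python3 -c "
from workcell import *
print(workorder.sign_off())"
```

```text
the job is handed in; nothing more can be done
None
```

I handed the job in at about 50 s of the 72 s allowed; sign-off gave no verdict. The square sample is flat on the pan about 3 mm from its centre, the cover is closed (judged by contact force), and the start key was pressed to its end stop and released. The first grip on the handle missed because the real finger ends sit about 20 mm behind the reported TCP, so I corrected for that.

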